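Shingle the blade-bed plates in the fitter's tray

ROBOT

A 6-joint arm with a two-finger parallel gripper is mounted at the origin on the work surface. World frame = base frame: x ahead of the robot, y to its left, z up, the work surface at z = 0. Lengths are in m, angles in rad, forces in N, time in s.
With the tool pointing down it reaches from about 0.35 to 0.85 m from the base axis. Payload 8.1 kg.
Tool frame: the origin (TCP) lies at the very end of the fingers, on their centre line; the grasp point (between the pads) lies 19 mm behind it; x points along the fingers, y is the direction in which the jaws open and shut, and the axes are right-handed (so a half turn about x gives the same grasp; the last joint's range is limited). The gripper opens to 93 mm and grips with 3 to 60 N. Pads are 15 mm wide; open, the fingers measure 128 mm over their backs; the gripper's body (75 mm by 188 mm) begins 65 mm behind the grasp point.
Start: joints at [1.048, 0.13, 1.488, -0, 1.523, -0.085], TCP at [0.254, 0.543, 0.219] pointing down, gripper open.
Joint ranges: [-2.96, 2.96], [-0.89, 2.26], [0.02, 2.5], [-1.34, 4.48], [0, 2.73], [-2.66, 2.66]. Speed limits (rad/s): [2.39, 2.39, 2.79, 3.14, 3.14, 3.14].

INTERFACE

Orientations are given as a rotation vector (axis times angle).
In Python, from plant import * gives the robot as it stands. The module is installed in compiled form; this text tells all that it offers.
- The arm moves only by the tool apply_moves, never from a script. Its argument "series" is a list of rows, each an object with "jaw": the gripper's target within -1 to 1 (shut at 1, half-way at 0, fully open at -1); "linear": the shift along the tool's x, y, z normalised to -1 to 1, where 1 is 0.6 m, a list of three; "roll": the turn about the tool's x normalised to -1 to 1, where 1 is 30 degrees. A call has 1 to 20 rows; each row is the pose to reach, as a shift and turn from the pose measured when the call began, along the tool's axes at that moment; what a row does not reach only later rows make up. A row lasts 1/8 s, in which the tool goes at most 62.5 mm and 10.7 degrees, less where a joint would pass 70% of its speed; a pose out of reach is approached as far as the arm can. A call with a number of a shift or a turn outside -1 to 1 is refused whole. A call with a gripper value outside its range is refused whole. The fingers move at their own pace and stop on an object; "force" is the grip in N (left out, the last holds). Time passes only in rows, so rows that repeat a pose let the fingers close. It gives the time, the measured TCP pose, the force and the opening at its end, in the units of the state.
- read_state(): the state, without advancing time (a new reading comes with each control period).
- read_camera(name): name is "scene" or "top" or "wrist"; returns a dict with "pixels" (420x560x3 uint8, blue, green, red), "intrinsics" (3x3 intrinsics, pixels), "rvec" (rotation vector, rad) and "tvec" (3), from world to camera coordinates, as OpenCV has them; the wrist camera has in their place "tool_from_camera" (4x4, takes a point from camera to tool coordinates, whose origin is the TCP and whose axes are the tool frame's). Camera axes: x right, y down, z forward; pixel columns grow to the right and rows downward; lengths in m; the calibration is good to about 2 mm. A picture is of the moment at which its call begins: read the wrist's pose just before it. There is no depth.
- close_job(): hands the job in, once; it reports no verdict.
The state is a dict: "t": time; "q": joint angles; "dq": joint speeds; "joint_torque": joint torques, N m; "tool_pos": TCP position; "orientation": TCP orientation; "force": force on the tool from outside, world axes, zero at the start; "wrist_torque": the same for the moment, N m; "opening": finger opening in m.
Only numpy, scipy, OpenCV 4.12 (cv2) and the standard library are available. Lean on these libraries where they do the work, as an engineer would, in place of code of your own. Each camera call takes 0.05 s, during which the arm holds its last target. There are 200 camera calls.

TASK

Lay the plates in the steel tray overlapping in a straight row like roof tiles, starting from the plate with two holes that already lies at one end; leave that one where it is. First lay the slotted plate so that it covers about a third of the two-hole plate, one end leaning on it and the other down on the tray towards the empty end. Then lay the plain plate of the same size on the slotted plate in the same way.

Things in the scene. Friction and masses are not known exactly. Their poses are not given: they have to be found in the camera images.
- tray: Shallow open bright-steel tray, fixed to the bench, 310 x 170 mm outside, walls 4 mm thick, rim 22 mm above the bench, inner floor 4 mm above the bench. Origin: centre of its underside. Its x axis runs along the 310 mm length, from the end where the two-hole plate lies towards the empty end; z up.
- first_plate: Dark steel plate with two round 16 mm holes, 90 x 54 x 10 mm, about 0.35 kg, loose, lying flat on the tray floor near the tray's -x end. Origin: centre of its underside; x along its 90 mm length, pointing towards the empty end of the tray (within about 4 degrees of the tray's x); z up.
- slotted_plate: Dark steel plate with one long slot (58 x 14 mm, along its length) through its middle, 90 x 54 x 10 mm, about 0.31 kg, loose, lying flat on the bench. Origin: centre of its underside; x along its 90 mm length (either way round is the same), y across its 54 mm width, z up. It goes onto the two-hole plate.
- plain_plate: Dark steel plate with no holes, 90 x 54 x 10 mm, about 0.37 kg, loose, lying flat on the bench. Origin: centre of its underside; x along its 90 mm length (either way round is the same), y across its 54 mm width, z up. It goes onto the slotted plate. (A flat bar near it is 170 mm long and 30 mm wide; that, a round flange, an angle bracket and a tin are not part of the job.)
Things that resemble listed ones, but are neither listed nor needed, are in the scene too. What is shaped like the plain_plate but blue or purple is not meant. Leave any green or red look-alike of the slotted_plate alone.

How it is judged:
On the way, in this order (a step that is already met when the one before it is completed fails the run):
1. the slotted plate lies released, one end on the two-hole plate and the other on the tray (angle between slotted_plate's own z axis and vertical between 0.05 and 0.3 rad and angle between the y axis of slotted_plate and the y axis of first_plate, either way round below 0.22 rad and linear speed of slotted_plate below 0.02 m/s and contact force between slotted_plate and first_plate above 0.05 N and contact force between slotted_plate and the fingers below 0.05 N and y of slotted_plate in the frame of first_plate between -0.02 and 0.02 m and x of slotted_plate in the frame of first_plate between 0.046 and 0.08 m), for 0.2 s.
2. the plain plate lies released, one end on the slotted plate and the other on the tray (angle between plain_plate's own z axis and vertical between 0.05 and 0.3 rad and angle between the y axis of plain_plate and the y axis of first_plate, either way round below 0.22 rad and linear speed of plain_plate below 0.02 m/s and contact force between plain_plate and slotted_plate above 0.05 N and contact force between plain_plate and the fingers below 0.05 N and y of plain_plate in the frame of first_plate between -0.02 and 0.02 m and x of plain_plate in the frame of first_plate between 0.092 and 0.16 m and horizontal distance between plain_plate and slotted_plate between 0.046 and 0.08 m), for 0.2 s.
At the end, for the whole second after the job is handed in: Slotted centre 46-80 mm from the two-hole plate's, plain centre 46-80 mm from the slotted one's, both towards the empty end; within 20 mm sideways and 0.22 rad of the two-hole plate's line; each tilted 0.05-0.3 rad with one end on the plate before; released, at rest (all of step 1 and all of step 2); the robot touches nothing.
It fails at once if the two-hole plate is shifted by more than 20 mm (distance of first_plate from where it was at the start of the episode above 0.02 m).
It also fails if it takes over 51 s, if anything falls off the work surface, if the arm or the gripper's body presses on something with over 40 N, if the wrist force passes 120 N, or if a joint passes its speed limit or range.

## Working session

There is one attempt and no reset: what is moved stays moved. The work goes in short steps, Python scripts to look and compute and a tool call to move; the robot and the scene stay as the last step left them, time stands still between calls to the robot, and variables do not carry over. Pictures are saved under pics/ and viewed, about 8 in all and at most 12, crops included, and the job is handed in when it is done.

Besides the shell and the picture viewer there is one more tool, called after "Call:" by a JSON object that holds its "fn" and its "kwargs". apply_moves: Moves the arm, as the interface text tells. Its arguments: {"type":"object","properties":{"series":{"type":"array"},"force":{"type":"number"}},"required":["series"]}

```bash
mkdir -p pics
cat > h.py <<'E'
from plant import *
import numpy as np, cv2
from scipy.spatial.transform import Rotation as R
def cam(name):
    s=read_state(); c=read_camera(name); K=np.array(c["intrinsics"])
    if name=="wrist":
        T=np.array(c["tool_from_camera"]); Rt=R.from_rotvec(s["orientation"]).as_matrix()
        Rwc=Rt@T[:3,:3]; o=Rt@T[:3,3]+np.array(s["tool_pos"])
    else:
        Rwc=R.from_rotvec(np.ravel(c["rvec"])).as_matrix().T; o=-Rwc@np.ravel(c["tvec"])
    return c["pixels"],K,Rwc,o
def ray(uv,z,K,Rwc,o):
    uv=np.atleast_2d(uv).astype(float); d=(Rwc@np.linalg.inv(K)@np.c_[uv,np.ones(len(uv))].T).T
    return o+d*((z-o[2])/d[:,2])[:,None]
def proj(p,K,Rwc,o):
    q=(K@(Rwc.T@(np.atleast_2d(p)-o).T)).T; return q[:,:2]/q[:,2:]
E
python3 - <<'E'
from h import *
print(read_state())
a,K,Rw,o=cam("top"); print(K,o); cv2.imwrite("pics/top.png",cv2.resize(a,(800,600),interpolation=cv2.INTER_CUBIC))
b,*_ ,o=cam("scene"); print(o); cv2.imwrite("pics/scene.png",b)
np.save("top.npy",a)
E
```

```text
{'t': 0.0, 'q': array([ 1.04759222e+00,  1.31138446e-01,  1.48926754e+00,  2.89284007e-05,
        1.52300885e+00, -8.53890754e-02]), 'dq': array([-1.70873638e-04,  1.02839334e-03,  7.01680770e-04,  7.97556460e-05,
       -1.39930569e-03, -8.28781913e-05]), 'joint_torque': array([-1.05118827e-04, -5.59829950e+01, -4.91778874e+01,  7.68654328e-02,
        3.50592693e-02, -1.51206614e-04]), 'tool_pos': array([0.25405641, 0.54293185, 0.21760747]), 'orientation': array([ 0.34202193,  1.54396236, -0.34475719]), 'force': array([-0.04113137,  0.381596  , -0.24846954]), 'wrist_torque': array([0.0147945 , 0.08113063, 0.0067226 ]), 'opening': 0.09294363462001547}
[[394.80226112   0.         272.469865  ]
 [  0.         394.80226112 207.69695878]
 [  0.           0.           1.        ]] [0.5295091  0.00296217 0.74745449]
[ 1.05436207 -0.42756076  0.4560265 ]
```

View pics/top.png

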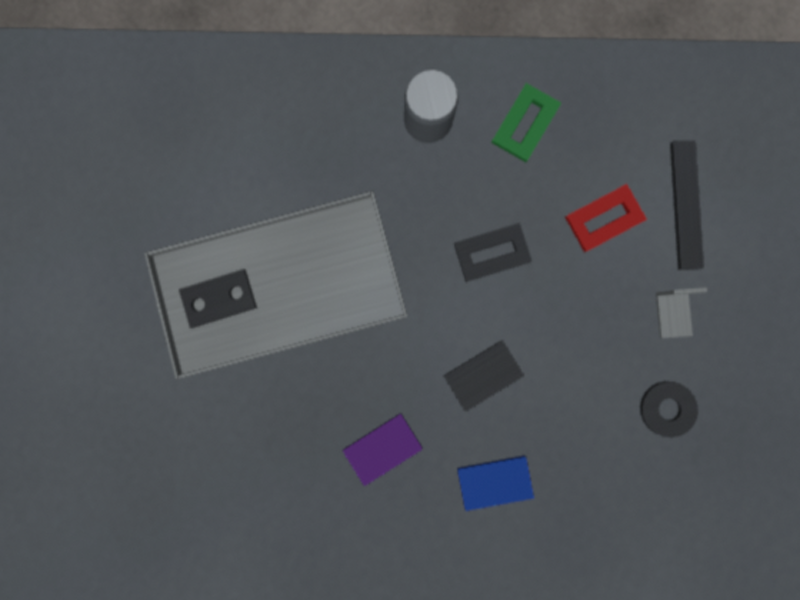

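View pics/scene.png

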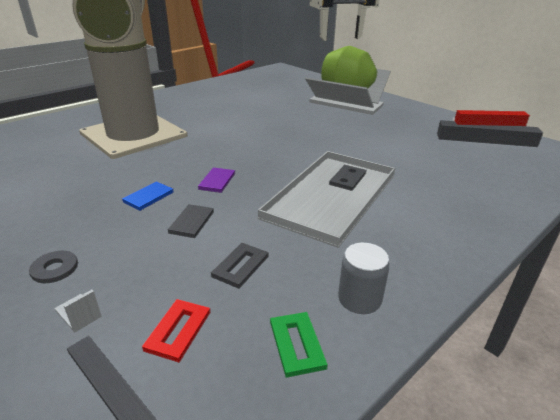

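The top view (800x600 scale) shows the slotted plate at (493,252), the plain plate at (484,376), the two-hole plate at (218,298) and the tray centred at (277,286). Next I measure them.

Run:
```python
from h import *
a,K,Rw,o=cam("top"); g=cv2.GaussianBlur(a.max(2),(3,3),0)
for n,(u,v),z in [("slot",(493,252),.01),("plain",(484,376),.01),("first",(218,298),.014)]:
    u,v=int(u*.7),int(v*.7); h=36; sub=g[v-h:v+h,u-h:u+h]
    t,m=cv2.threshold(sub,0,255,cv2.THRESH_BINARY_INV+cv2.THRESH_OTSU)
    cs,_=cv2.findContours(m,cv2.RETR_EXTERNAL,cv2.CHAIN_APPROX_NONE)
    c=min(cs,key=lambda c:abs(cv2.contourArea(c)-1450)).reshape(-1,2)+[u-h,v-h]
    w=ray(c,z,K,Rw,o)[:,:2]
    (cx,cy),(W,H),_=r=cv2.minAreaRect((w*1000).astype(np.float32)); b=cv2.boxPoints(r)
    e=max((b[1]-b[0],b[2]-b[1]),key=np.linalg.norm)
    print(n,t,cv2.contourArea(c.astype(np.float32)),cx,cy,W,H,"ang",np.degrees(np.arctan2(e[1],e[0])))
t=np.array([[149,254],[373,194],[406,317],[180,376]])*.7
w=ray(t,.022,K,Rw,o); print(w,w.mean(0),np.linalg.norm(np.diff(w,axis=0),axis=1))
Rt=R.from_rotvec(read_state()["orientation"]).as_matrix(); print(Rt, Rt.T@Rw)
```

```text
slot 73.0 1356.0 628.298583984375 -114.88549041748047 54.68568801879883 92.12442779541016 ang -71.41933
plain 73.0 1411.0 467.5255432128906 -106.58905029296875 55.77604293823242 90.34327697753906 ang -57.22219
first 87.0 1363.0 557.648681640625 242.83639526367188 54.6947135925293 92.55294799804688 ang -71.0675
[[ 0.61236705  0.3321998   0.022     ]
 [ 0.69832405  0.04245554  0.022     ]
 [ 0.53970155 -0.00471075  0.022     ]
 [ 0.45563163  0.28412414  0.022     ]] [0.57650607 0.16351718 0.022     ] [0.30222565 0.16548642 0.30082112]
[[-7.43561642e-04  4.23912168e-01  9.05702998e-01]
 [-1.26160520e-03  9.05702130e-01 -4.23912798e-01]
 [-9.99998928e-01 -1.45784491e-03 -1.38635565e-04]] [[ 0.0199561   0.05045684  0.99852685]
 [-0.89318097 -0.44787158  0.04048223]
 [ 0.4492544  -0.89267304  0.03612932]]
```

```bash
cat >> h.py <<'E'
def plan(p,yaw):
    "shift/roll numbers to reach p (world) with jaw axis at yaw deg (mod 180)"
    s=read_state(); Rt=R.from_rotvec(s["orientation"]).as_matrix(); y=np.degrees(np.arctan2(Rt[1,1],Rt[0,1]))
    d=Rt.T@(np.array(p)-s["tool_pos"]); r=(y-yaw+90)%180-90
    print("t %.2f pos %s yaw %.1f open %.4f | linear %s roll %.3f (%.1f deg) rows>=%.0f"%(s["t"],np.round(s["tool_pos"],4),y,s["opening"],np.round(d/.6,4),r/30,r,np.linalg.norm(d)/.0625))
E
python3 -c "
from h import *
plan([.60,-.115,.2],18.6)"
```

```text
t 0.15 pos [0.2541 0.543  0.2178] yaw 64.9 open 0.0932 | linear [ 0.0307 -0.7489  0.9871] roll 1.544 (46.3 deg) rows>=12
```

Call:
{"fn": "apply_moves", "kwargs": {"series": [{"jaw":-1,"linear":[0.03,-0.749,0.987],"roll":1},{"jaw":-1,"linear":[0.03,-0.749,0.987],"roll":1},{"jaw":-1,"linear":[0.03,-0.749,0.987],"roll":1},{"jaw":-1,"linear":[0.03,-0.749,0.987],"roll":1},{"jaw":-1,"linear":[0.03,-0.749,0.987],"roll":1},{"jaw":-1,"linear":[0.03,-0.749,0.987],"roll":1},{"jaw":-1,"linear":[0.03,-0.749,0.987],"roll":1},{"jaw":-1,"linear":[0.03,-0.749,0.987],"roll":1},{"jaw":-1,"linear":[0.03,-0.749,0.987],"roll":1},{"jaw":-1,"linear":[0.03,-0.749,0.987],"roll":1},{"jaw":-1,"linear":[0.03,-0.749,0.987],"roll":1},{"jaw":-1,"linear":[0.03,-0.749,0.987],"roll":1},{"jaw":-1,"linear":[0.03,-0.749,0.987],"roll":1},{"jaw":-1,"linear":[0.03,-0.749,0.987],"roll":1},{"jaw":-1,"linear":[0.03,-0.749,0.987],"roll":1}], "force": 25}}

```text
t: 2.02
tool_pos: [0.5997, -0.1138, 0.2006]
orientation: [0.748, 1.438, -0.75]
force: [-0.1, 0.3, -0.0]
opening: 0.0928
```

```bash
cat >> h.py <<'E'
def rects(a,K,Rw,o,z,off=(0,0)):
    "dark plate-sized rectangles (mm, deg) on plane z"
    g=cv2.GaussianBlur(a.max(2),(5,5),0)
    t,_=cv2.threshold(g,0,255,cv2.THRESH_OTSU)
    for t in sorted({45,50,55,60,65,70}):
        m=(g<t).astype(np.uint8)
        for c in cv2.findContours(m,cv2.RETR_EXTERNAL,cv2.CHAIN_APPROX_NONE)[0]:
            if len(c)<80: continue
            w=ray(c.reshape(-1,2),z,K,Rw,o)[:,:2]*1000
            (cx,cy),(W,H),_=r=cv2.minAreaRect(w.astype(np.float32)); b=cv2.boxPoints(r)
            if not(75<max(W,H)<105 and 42<min(W,H)<68): continue
            e=max((b[1]-b[0],b[2]-b[1]),key=np.linalg.norm)
            print("thr",t,"c %.1f %.1f size %.1f %.1f ang %.1f px %s"%(cx,cy,W,H,np.degrees(np.arctan2(e[1],e[0]))%180-180,c.reshape(-1,2).mean(0).round()))
E
python3 - <<'E'
from h import *
a,K,Rw,o=cam("wrist"); print(o); cv2.imwrite("pics/w1.png",a)
rects(a,K,Rw,o,.01); print(proj([.628,-.115,.01],K,Rw,o)); plan([.628,-.115,.1],18.6)
E
```

```text
[ 0.55801536 -0.05362658  0.3671101 ]
[[304.08492606 200.2765762 ]]
t 2.08 pos [ 0.5997 -0.1137  0.2007] yaw 35.0 open 0.0934 | linear [0.1679 0.0375 0.0287] roll 0.547 (16.4 deg) rows>=2
```

View pics/w1.png

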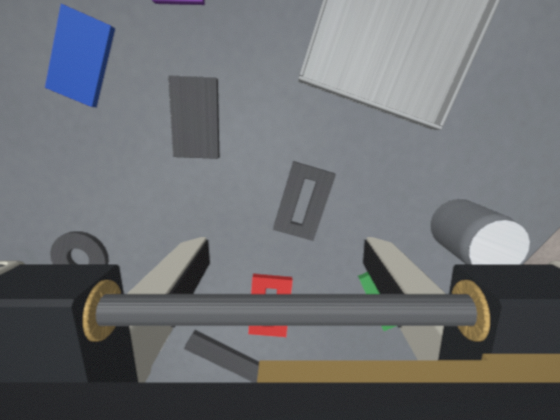

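The wrist view shows the slotted plate at (304,200), right where my estimate projects, and the plain plate at (194,117). I'll measure both from this picture.

```bash
cat >> h.py <<'E'
def roi(im,u,v,h,z,K,Rw,o):
    sub=cv2.GaussianBlur(im.max(2),(3,3),0)[v-h:v+h,u-h:u+h]
    t,m=cv2.threshold(sub,0,255,cv2.THRESH_BINARY_INV+cv2.THRESH_OTSU)
    c=max(cv2.findContours(m,cv2.RETR_EXTERNAL,cv2.CHAIN_APPROX_NONE)[0],key=cv2.contourArea).reshape(-1,2)+[u-h,v-h]
    w=ray(c,z,K,Rw,o)[:,:2]*1000
    (cx,cy),(W,H),_=r=cv2.minAreaRect(w.astype(np.float32)); b=cv2.boxPoints(r)
    e=max((b[1]-b[0],b[2]-b[1]),key=np.linalg.norm)
    print("thr",t,"c %.1f %.1f size %.1f %.1f ang %.1f"%(cx,cy,W,H,np.degrees(np.arctan2(e[1],e[0]))%180-180))
E
python3 - <<'E'
from h import *
a,K,Rw,o=cam("wrist")
roi(a,304,200,44,.01,K,Rw,o);roi(a,194,117,50,.01,K,Rw,o)
plan([.6285,-.115,.1],18.6)
E
```

```text
thr 115.0 c 628.1 -117.3 size 54.6 91.4 ang -71.6
thr 114.0 c 467.7 -108.2 size 56.1 90.3 ang -57.2
t 2.12 pos [ 0.5998 -0.1138  0.2008] yaw 35.0 open 0.0930 | linear [0.168  0.0381 0.0289] roll 0.547 (16.4 deg) rows>=2
```

Call:
{"fn": "apply_moves", "kwargs": {"series": [{"jaw":-1,"linear":[0.1,0.0365,0.03],"roll":0.547},{"jaw":-1,"linear":[0.2,0.0365,0.03],"roll":0.547},{"jaw":-1,"linear":[0.27,0.0365,0.03],"roll":0.547},{"jaw":-1,"linear":[0.3,0.0365,0.03],"roll":0.547},{"jaw":-1,"linear":[0.328,0.0365,0.03],"roll":0.547},{"jaw":-1,"linear":[0.328,0.0365,0.03],"roll":0.547},{"jaw":-1,"linear":[0.328,0.0365,0.03],"roll":0.547}]}}

```text
t: 3.0
tool_pos: [0.6295, -0.1166, 0.006]
orientation: [0.966, 1.342, -0.966]
force: [0.1, 0.6, -0.0]
opening: 0.0931
```

Run:
```python
from h import *
plan([.628,-.116,.003],18.5); print(read_state()["force"])
```

```text
t 3.00 pos [ 0.6295 -0.1166  0.006 ] yaw 18.6 open 0.0931 | linear [ 0.0051 -0.0021 -0.0017] roll 0.003 (0.1 deg) rows>=0
[ 0.08829756  0.6376393  -0.02864705]
```

Close to target; descend 3 mm, close, lift slightly.

Call:
{"fn": "apply_moves", "kwargs": {"series": [{"jaw":-1,"linear":[0.005,-0.002,-0.002],"roll":0},{"jaw":-1,"linear":[0.005,-0.002,-0.002],"roll":0},{"jaw":1,"linear":[0.005,-0.002,-0.002],"roll":0},{"jaw":1,"linear":[0.005,-0.002,-0.002],"roll":0},{"jaw":1,"linear":[0.005,-0.002,-0.002],"roll":0},{"jaw":1,"linear":[0.005,-0.002,-0.002],"roll":0},{"jaw":1,"linear":[0.005,-0.002,-0.002],"roll":0},{"jaw":1,"linear":[0.005,-0.002,-0.002],"roll":0},{"jaw":1,"linear":[0.005,-0.002,-0.002],"roll":0},{"jaw":1,"linear":[-0.05,-0.002,-0.002],"roll":0},{"jaw":1,"linear":[-0.1,-0.002,-0.002],"roll":0},{"jaw":1,"linear":[-0.16,-0.002,-0.002],"roll":0},{"jaw":1,"linear":[-0.16,-0.002,-0.002],"roll":0}], "force": 40}}

```text
t: 4.62
tool_pos: [0.63, -0.1162, 0.1053]
orientation: [0.967, 1.336, -0.964]
force: [-0.0, -0.5, -3.4]
opening: 0.0532
```

Run:
```python
from h import *
print(read_state()["force"])
f=np.array([.5576,.2428]); th=np.radians(-71.1)
p=f+.060*np.array([np.cos(th),np.sin(th)]); print(p)
plan([*p,.10],18.9)
a,K,Rw,o=cam("wrist"); cv2.imwrite("pics/w2.png",a)
```

```text
[-0.01917856 -0.4644888  -3.39875217]
[0.57703505 0.18603488]
t 4.62 pos [ 0.63   -0.1162  0.1053] yaw 18.6 open 0.0532 | linear [ 0.0063  0.0769 -0.5057] roll -0.010 (-0.3 deg) rows>=5
```

View pics/w2.png

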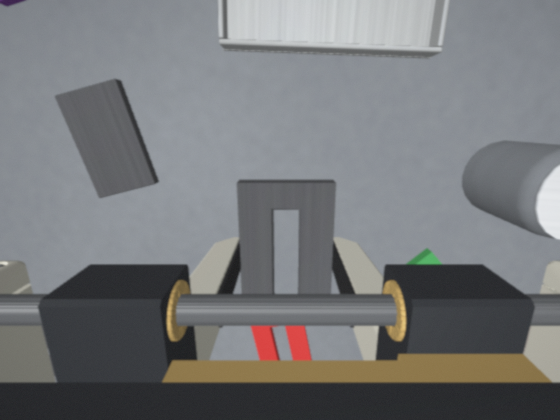

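Call:
{"fn": "apply_moves", "kwargs": {"series": [{"jaw":1,"linear":[0.0,0.03,-0.1],"roll":0},{"jaw":1,"linear":[0.0,0.05,-0.2],"roll":0},{"jaw":1,"linear":[0.0,0.06,-0.28],"roll":0},{"jaw":1,"linear":[0.0,0.077,-0.36],"roll":0},{"jaw":1,"linear":[0.0,0.077,-0.43],"roll":0},{"jaw":1,"linear":[0.0,0.077,-0.48],"roll":0},{"jaw":1,"linear":[0.0,0.077,-0.506],"roll":0},{"jaw":1,"linear":[0.0,0.077,-0.506],"roll":0},{"jaw":1,"linear":[0.0,0.077,-0.506],"roll":0}]}}

```text
t: 5.8
tool_pos: [0.5756, 0.1855, 0.101]
orientation: [0.966, 1.34, -0.967]
force: [1.0, -0.6, -3.6]
opening: 0.0538
```

Run:
```python
from h import *
plan([.577,.186,.10],18.9)
s=read_state(); Rt=R.from_rotvec(s["orientation"]).as_matrix()
a,K,Rw,o=cam("wrist"); cv2.imwrite("pics/w3.png",a)
for y in(-.027,.027): print(proj(Rt@[-.007,y,-.045]+s["tool_pos"],K,Rw,o))
f=np.array([.5576,.2428]); th=np.radians(-71.1); e=np.array([np.cos(th),np.sin(th)]);n=np.array([-e[1],e[0]])
print(proj([[*(f+sx*.045*e+sy*.027*n),.014] for sx in(-1,1) for sy in(-1,1)],K,Rw,o))
```

```text
t 5.80 pos [0.5756 0.1855 0.101 ] yaw 18.6 open 0.0538 | linear [ 0.0017  0.0025 -0.0001] roll -0.011 (-0.3 deg) rows>=0
[[235.49785602 178.58911278]]
[[335.05752932 178.50920402]]
[[252.09461712  82.59849609]
 [320.31718621  82.14677287]
 [255.94528915 193.46432094]
 [317.78259446 193.01616145]]
```

View pics/w3.png

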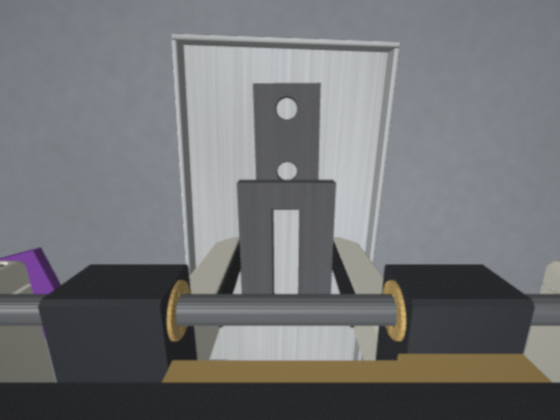

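The wrist view shows the held plate straight and level (near edge v=181), and the two-hole plate (254–320, from v=84) is lined up with it, within 2 px of prediction. I'll lower it now.

Call:
{"fn": "apply_moves", "kwargs": {"series": [{"jaw":1,"linear":[0.05,0.002,0],"roll":-0.01},{"jaw":1,"linear":[0.09,0.002,0],"roll":-0.01},{"jaw":1,"linear":[0.115,0.002,0],"roll":-0.01},{"jaw":1,"linear":[0.13,0.002,0],"roll":-0.01},{"jaw":1,"linear":[0.135,0.002,0],"roll":-0.01},{"jaw":1,"linear":[0.135,0.002,0],"roll":-0.01},{"jaw":1,"linear":[0.135,0.002,0],"roll":-0.01}]}}

```text
t: 6.72
tool_pos: [0.578, 0.1857, 0.0212]
orientation: [0.964, 1.34, -0.961]
force: [-0.1, 0.0, -3.5]
opening: 0.0536
```

Run:
```python
from h import *
plan([.577,.186,.019],18.9);print(read_state()["force"])
```

```text
t 6.72 pos [0.578  0.1857 0.0212] yaw 18.8 open 0.0536 | linear [ 0.0037 -0.0015 -0.001 ] roll -0.002 (-0.1 deg) rows>=0
[-0.10985801  0.0474945  -3.54017167]
```

Call:
{"fn": "apply_moves", "kwargs": {"series": [{"jaw":1,"linear":[0.0035,0,0],"roll":0},{"jaw":1,"linear":[0.0035,0,0],"roll":0},{"jaw":-0.25,"linear":[0.0035,0,0],"roll":0},{"jaw":-0.6,"linear":[0.0035,0,0],"roll":0},{"jaw":-0.6,"linear":[0.0035,0,0],"roll":0},{"jaw":-0.6,"linear":[0.0035,0,0],"roll":0},{"jaw":-0.6,"linear":[0.0035,0,0],"roll":0},{"jaw":-0.6,"linear":[-0.05,0,0],"roll":0},{"jaw":-0.6,"linear":[-0.12,0,0],"roll":0},{"jaw":-0.6,"linear":[-0.2,0,0],"roll":0},{"jaw":-0.6,"linear":[-0.2,0,0],"roll":0}]}}

```text
t: 8.1
tool_pos: [0.5806, 0.1869, 0.147]
orientation: [0.969, 1.334, -0.955]
force: [-0.2, -0.0, -0.5]
opening: 0.0745
```

Run:
```python
from h import *
a,K,Rw,o=cam("wrist"); cv2.imwrite("pics/w4.png",a)
plan([.4676,-.1074,.13],32.8)
```

```text
t 8.15 pos [0.579  0.1865 0.1439] yaw 18.8 open 0.0745 | linear [ 0.022  -0.3341  0.4035] roll -0.465 (-14.0 deg) rows>=5
```

View pics/w4.png

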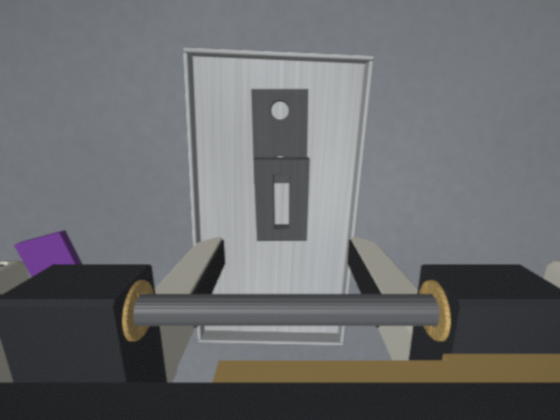

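The slotted plate lies on the two-hole plate: upper end at v=158, lower end at v=241, u 255–309. I'll check the numbers and set off for the plain plate.

Run:
```python
from h import *
a,K,Rw,o=cam("wrist")
e=np.array([np.cos(np.radians(-71.1)),np.sin(np.radians(-71.1))]);n=np.array([-e[1],e[0]]); f=np.array([.5576,.2428])
for nm,uv,z in [("first far",(280,90),.014),("slot hi",(282,158),.0285),("slot lo",(282,241),.0135)]:
    p=ray(uv,z,K,Rw,o)[0,:2]-f; print(nm,p@e,p@n)
plan([.4676,-.1074,.13],32.8)
```

```text
first far -0.043429556735752814 -0.0016613297480407207
slot hi 0.017845643906876995 -9.222135888954392e-05
slot lo 0.10777886777089768 -0.0006084066493364992
t 8.20 pos [0.5776 0.1861 0.1417] yaw 18.8 open 0.0746 | linear [ 0.0193 -0.3316  0.4037] roll -0.465 (-14.0 deg) rows>=5
```

Call:
{"fn": "apply_moves", "kwargs": {"series": [{"jaw":-0.8,"linear":[0.02,-0.07,0.08],"roll":-0.465},{"jaw":-1,"linear":[0.02,-0.13,0.16],"roll":-0.465},{"jaw":-1,"linear":[0.02,-0.2,0.24],"roll":-0.465},{"jaw":-1,"linear":[0.02,-0.27,0.32],"roll":-0.465},{"jaw":-1,"linear":[0.02,-0.3,0.37],"roll":-0.465},{"jaw":-1,"linear":[0.02,-0.334,0.4035],"roll":-0.465},{"jaw":-1,"linear":[0.02,-0.334,0.4035],"roll":-0.465},{"jaw":-1,"linear":[0.02,-0.334,0.4035],"roll":-0.465},{"jaw":-1,"linear":[0.02,-0.334,0.4035],"roll":-0.465}]}}

```text
t: 9.32
tool_pos: [0.4663, -0.1067, 0.129]
orientation: [0.778, 1.42, -0.775]
force: [-0.3, -0.3, 0.1]
opening: 0.0929
```

Run:
```python
from h import *
plan([.4676,-.1074,.005],32.8)
a,K,Rw,o=cam("top"); u,v=proj([.4676,-.1074,.01],K,Rw,o)[0]; print(u,v)
```

```text
t 9.32 pos [ 0.4663 -0.1067  0.129 ] yaw 32.9 open 0.0929 | linear [0.2067 0.0003 0.0011] roll 0.002 (0.1 deg) rows>=2
338.5366086594732 262.4811668095561
```

Slotted plate's centre is about 62 mm from the two-hole plate's and under 2 mm sideways. Now pick the plain plate.

Call:
{"fn": "apply_moves", "kwargs": {"series": [{"jaw":-1,"linear":[0.08,0,0.001],"roll":0},{"jaw":-1,"linear":[0.15,0,0.001],"roll":0},{"jaw":-1,"linear":[0.18,0,0.001],"roll":0},{"jaw":-1,"linear":[0.2,0,0.001],"roll":0},{"jaw":-1,"linear":[0.208,0,0.001],"roll":0},{"jaw":-1,"linear":[0.208,0,0.001],"roll":0},{"jaw":-1,"linear":[0.208,0,0.001],"roll":0},{"jaw":1,"linear":[0.208,0,0.001],"roll":0},{"jaw":1,"linear":[0.208,0,0.001],"roll":0},{"jaw":1,"linear":[0.208,0,0.001],"roll":0},{"jaw":1,"linear":[0.208,0,0.001],"roll":0},{"jaw":1,"linear":[0.208,0,0.001],"roll":0},{"jaw":1,"linear":[0.208,0,0.001],"roll":0},{"jaw":1,"linear":[0.208,0,0.001],"roll":0},{"jaw":1,"linear":[0.15,0,0.001],"roll":0},{"jaw":1,"linear":[0.1,0,0.001],"roll":0},{"jaw":1,"linear":[0.05,0,0.001],"roll":0},{"jaw":1,"linear":[0.05,0,0.001],"roll":0}], "force": 40}}

```text
t: 11.62
tool_pos: [0.4687, -0.1078, 0.1012]
orientation: [0.778, 1.416, -0.774]
force: [0.6, 0.4, -4.1]
opening: 0.0532
```

Run:
```python
from h import *
f=np.array([.5576,.2428]); th=np.radians(-71.1)
p=f+.124*np.array([np.cos(th),np.sin(th)]); print(p,read_state()["force"])
plan([*p,.10],18.9)
```

```text
[0.59776576 0.12548542] [ 0.63347768  0.40870838 -4.07581836]
t 11.62 pos [ 0.4687 -0.1078  0.1012] yaw 32.9 open 0.0532 | linear [ 0.0031  0.3916 -0.2098] roll 0.466 (14.0 deg) rows>=4
```

Call:
{"fn": "apply_moves", "kwargs": {"series": [{"jaw":1,"linear":[0.0,0.08,-0.04],"roll":0.466},{"jaw":1,"linear":[0.0,0.16,-0.08],"roll":0.466},{"jaw":1,"linear":[0.0,0.24,-0.12],"roll":0.466},{"jaw":1,"linear":[0.0,0.31,-0.16],"roll":0.466},{"jaw":1,"linear":[0.0,0.36,-0.19],"roll":0.466},{"jaw":1,"linear":[0.0,0.3916,-0.21],"roll":0.466},{"jaw":1,"linear":[0.0,0.3916,-0.21],"roll":0.466},{"jaw":1,"linear":[0.0,0.3916,-0.21],"roll":0.466},{"jaw":1,"linear":[0.0,0.3916,-0.21],"roll":0.466}]}}

```text
t: 12.75
tool_pos: [0.5971, 0.1247, 0.101]
orientation: [0.965, 1.336, -0.96]
force: [-0.4, 0.3, -3.7]
opening: 0.0532
```

Run:
```python
from h import *
plan([.5978,.1255,.021],18.9)
s=read_state(); Rt=R.from_rotvec(s["orientation"]).as_matrix()
a,K,Rw,o=cam("wrist"); cv2.imwrite("pics/w5.png",a)
for y in(-.027,.027): print(proj(Rt@[-.007,y,-.045]+s["tool_pos"],K,Rw,o))
```

```text
t 12.75 pos [0.5971 0.1247 0.101 ] yaw 18.8 open 0.0532 | linear [ 0.1333  0.0004 -0.0018] roll -0.002 (-0.1 deg) rows>=1
[[235.49649794 178.58323329]]
[[335.05829754 178.50336486]]
```

View pics/w5.png

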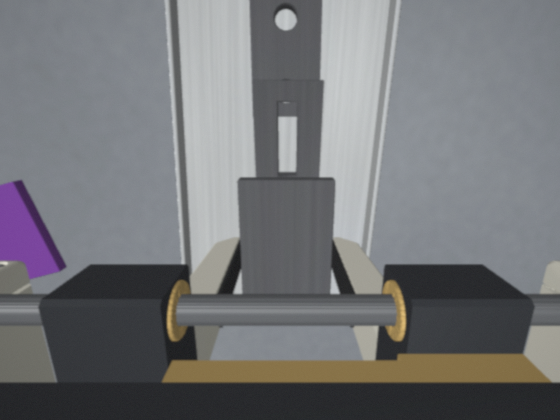

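Plain plate is held straight (near edge v=179) and lined up with the slotted plate (u 254–322). Lower to just above contact.

Call:
{"fn": "apply_moves", "kwargs": {"series": [{"jaw":1,"linear":[0.05,0,-0.001],"roll":0},{"jaw":1,"linear":[0.09,0,-0.001],"roll":0},{"jaw":1,"linear":[0.11,0,-0.001],"roll":0},{"jaw":1,"linear":[0.124,0,-0.001],"roll":0},{"jaw":1,"linear":[0.129,0,-0.001],"roll":0},{"jaw":1,"linear":[0.129,0,-0.001],"roll":0},{"jaw":1,"linear":[0.129,0,-0.001],"roll":0}]}}

```text
t: 13.68
tool_pos: [0.5986, 0.1252, 0.0249]
orientation: [0.966, 1.335, -0.958]
force: [-0.4, -0.3, -4.1]
opening: 0.0531
```

Run:
```python
from h import *
plan([.5978,.1255,.022],18.9);print(read_state()["force"],read_state()["wrist_torque"])
```

```text
t 13.68 pos [0.5986 0.1252 0.0249] yaw 18.8 open 0.0531 | linear [ 0.0048 -0.0011 -0.001 ] roll -0.002 (-0.1 deg) rows>=0
[-0.44308375 -0.31487735 -4.06958414] [-0.07597179  0.03899641  0.01815504]
```

Call:
{"fn": "apply_moves", "kwargs": {"series": [{"jaw":1,"linear":[0.004,0,0],"roll":0},{"jaw":1,"linear":[0.004,0,0],"roll":0},{"jaw":-0.25,"linear":[0.004,0,0],"roll":0},{"jaw":-0.6,"linear":[0.004,0,0],"roll":0},{"jaw":-0.6,"linear":[0.004,0,0],"roll":0},{"jaw":-0.6,"linear":[0.004,0,0],"roll":0},{"jaw":-0.6,"linear":[0.004,0,0],"roll":0},{"jaw":-0.6,"linear":[-0.05,0,0],"roll":0},{"jaw":-0.6,"linear":[-0.12,0,0],"roll":0},{"jaw":-0.6,"linear":[-0.2,0,0],"roll":0},{"jaw":-0.6,"linear":[-0.25,0,0],"roll":0},{"jaw":-0.6,"linear":[-0.25,0,0],"roll":0},{"jaw":-0.6,"linear":[-0.25,0,0],"roll":0}]}}

```text
t: 15.3
tool_pos: [0.5962, 0.1256, 0.1735]
orientation: [0.965, 1.336, -0.959]
force: [0.5, 1.0, -0.4]
opening: 0.0746
```

Run:
```python
from h import *
a,K,Rw,o=cam("wrist"); cv2.imwrite("pics/w6.png",a); plan([.5978,.1255,.18],18.9)
```

```text
t 15.35 pos [0.5957 0.1255 0.1728] yaw 18.8 open 0.0744 | linear [-0.012   0.0034  0.0012] roll -0.002 (-0.1 deg) rows>=0
```

View pics/w6.png

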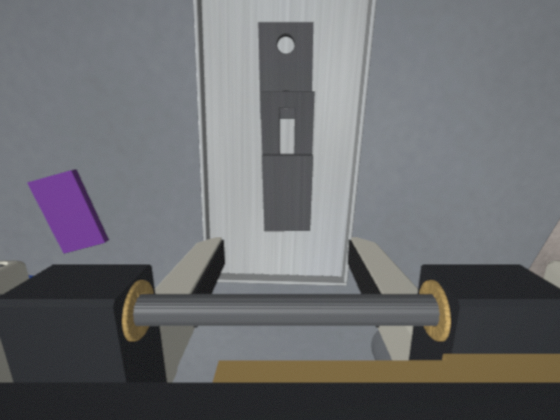

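Shingled: two-hole far end v=23, slotted upper end v=92, plain upper end v=154, plain lower end v=231. Check numbers, plus the scene camera for tilt.

Run:
```python
from h import *
a,K,Rw,o=cam("wrist")
e=np.array([np.cos(np.radians(-71.1)),np.sin(np.radians(-71.1))]);n=np.array([-e[1],e[0]]); f=np.array([.5576,.2428])
for nm,uv,z in [("first far",(286,23),.014),("slot hi",(287,91.5),.0285),("plain hi",(287.5,154.5),.0285),("plain lo",(287.5,231),.0138)]:
    p=ray(uv,z,K,Rw,o)[0,:2]-f; print(nm,p@e,p@n)
b,*_=cam("scene"); cv2.imwrite("pics/s2.png",cv2.resize(b[130:250,240:420],(720,480),interpolation=cv2.INTER_CUBIC))
```

```text
first far -0.04354196691670237 -4.436805817931454e-06
slot hi 0.0198334638734089 0.0007443790092011103
plain hi 0.08080619027193137 0.0012108370333224544
plain lo 0.1703760048529394 0.001369597559169512
```

View pics/s2.png

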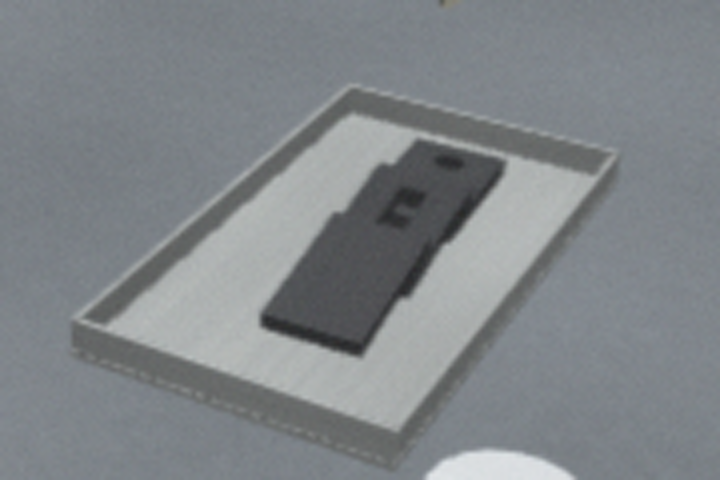

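The scene crop shows all three plates shingled in a straight row, with the plain plate's lower end down on the tray at about (315,335). Spacing is about 63 mm and 62 mm, so I'm handing in.

```bash
python3 -c "
from h import *
s=read_state(); print(s['t'],s['force'],s['tool_pos']); print(close_job())"
```

```text
15.45 [-0.82915745 -0.33159869  0.00113124] [0.59561539 0.1254753  0.17264705]
the job is handed in; nothing more can be done
None
```

I laid the slotted plate on the two-hole plate and the plain plate on the slotted one, then handed the job in at about 15.5 s. No verdict is reported.

- **Spacing:** The last wrist-camera check put the slotted centre about 63 mm from the two-hole plate's. The plain centre was about 62 mm beyond that.
- **Sideways and drift:** All plates were within 2 mm sideways. The two-hole plate's far end measured within about 2 mm of where the first measurement put it.
- **Tilt:** I did not measure it directly. The geometry gives about 0.16 rad, and the scene view shows each plate leaning on the one before with the plain plate's lower end on the tray.
- **Gripper:** It was clear above the plates, with TCP z at 0.173 m and wrist force under 1 N.

No check failed or disagreed.

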